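Feed a round driver module down the test-station chute to the escapement stop

TASK

Take the red-topped round module from the tray and set it, red side up, in the yellow flared mouth at the top of the chute, and let go of it there. Then push it down the chute until it rests against the sprung orange stop, and leave it there pressed lightly on the stop; never push hard on the stop, which is delicate. Leave the green and blue modules where they are.

Things in the scene. Friction and masses are not known exactly. Their poses are not given: they have to be found in the camera images.
- red_module: The part to feed: an aluminium disc 54 mm across with a red circuit board on top, 28 mm high (components 3 mm more, look only), 0.26 to 0.42 kg. Origin at the centre of its underside, z up through the red side. Stands in the tray; the three modules change places each run. Friction holds it on the chute: it does not slide by itself, sliding it takes up to about 2 N.
- green_module: A green module just like the red one (54 mm across, 28 mm high) but with a green board on top; a bystander. Origin at the centre of its underside.
- blue_module: A blue module just like the red one (54 mm across, 28 mm high) but with a blue board on top; a bystander. Origin at the centre of its underside.
- tray: Black flat tray 300 x 130 mm, floor 4 mm thick, rim 8 mm high over the table. Origin at the centre of its underside; x runs along its long side, along which the three modules stand in a row about 95 mm apart.
- channel: The chute's open-topped steel channel, 310 mm long. Origin on the floor surface at the upper end, mid width, 112 mm over the table; x points down the 15 degree slope, y across, z square to the floor. Inside width 60 mm; side walls 4 mm thick, 12 mm high over the floor. The first 50 mm are the mouth: yellow walls that flare to 84 mm. No wall across the upper end.
- mouth (a point): Point on the channel floor, mid width, 45 mm down the slope from the upper end: where the module's centre should be set down (within about 20 mm along the slope will do). Its axes are those of the channel.
- escapement: Blue escapement housing fixed across the channel's low end, 82 mm wide, 30 mm thick, 40 mm high; origin on the channel floor under its middle, 295 mm from the channel's upper end, axes as the channel's. An aluminium slide reaches from it up the channel and carries the orange stop (see stop_zone).
- stop_zone (a point): Fixed point on the channel floor 81 mm up-slope of the housing's origin. The stop, an orange upright paddle 46 mm wide, 3 to 27 mm over the floor, meets the module within 18 mm either side of this point: its setting differs each run and is not measured. It is sprung, 1 mm per 3 N, at most 7 mm, and must never bear over 12 N; 2 to 6 N is right. It keeps pressing lightly on the module.
Mind the look-alikes: they are no part of the job. What is shaped like the red_module but black or pink is not meant.

How it is judged:
By the outcome, as a careful person would: the job done as asked, in the order asked, and still so for the second after the job is handed in, with the robot touching nothing.
It also fails if it takes over 64 s, if anything falls off the work surface, if the arm or the gripper's body presses on something with over 40 N, if the wrist force passes 120 N, or if a joint passes its speed limit or range.

ROBOT

A 6-joint arm with a two-finger parallel gripper is mounted at the origin on the work surface. World frame = base frame: x ahead of the robot, y to its left, z up, the work surface at z = 0. Lengths are in m, angles in degrees, forces in N, time in s.
With the tool pointing down it reaches from about 0.3 to 0.875 m from the base axis. Payload 6.4 kg.
Tool frame: the origin (TCP) lies between the finger pads; the fingertips stand 25 mm ahead of it and the grasp point (between the pads) lies 6 mm ahead of it (r.tips_ahead is the z of the fingertips in the tool frame, in m); z points along the fingers, y is the line along which they close (so a half turn about z gives the same grasp; the last joint's range is limited). The gripper opens to 88 mm and grips with 3 to 60 N. Pads are 18 mm wide; open, the fingers measure 123 mm over their backs; the gripper's body (75 mm by 187 mm) begins 45 mm behind the grasp point.
Start: joints at [-80.747, 10.359, 92.074, -0, 77.567, -11.82], TCP at [0.207, -0.537, 0.264] pointing down, gripper open.
Joint ranges: [-171.53, 171.53], [-51.25, 118.39], [17.06, 147.69], [-65.23, 245.23], [0, 150.52], [-178.68, 178.68]. Speed limits (degrees/s): [147.25, 147.25, 172.46, 180, 180, 180].

INTERFACE

Orientations are given as [roll, pitch, yaw] about the fixed x, y, z axes, in that order (R = Rz(yaw) Ry(pitch) Rx(roll)).
In Python, from cell import r gives the robot as it stands. The module is installed in compiled form; this text tells all that it offers.
- The arm moves only by the tool send_rows, never from a script. Its argument "moves" is a list of rows, each an object with "travel": the shift along the tool's x, y, z in m, a list of three; "angular": the turn, a rotation vector about the tool's x, y, z in rad, a list of three. A call has 1 to 20 rows; each row is the pose to reach, as a shift and turn from the pose commanded when the call began, along the tool's axes at that moment; what a row does not reach only later rows make up. A row lasts 1/12 s, in which the tool goes at most 41.7 mm and 7.16 degrees, less where a joint would pass 70% of its speed; a pose out of reach is approached as far as the arm can. A call with a gripper value outside its range is refused whole. "grip" is the opening, from 0 (shut) to 1 (fully open), set as the call begins (left out, the last holds). The fingers move at their own pace and stop on an object; the grip force is fixed at half the most. Time passes only in rows, so rows that repeat a pose let the fingers close. It gives the time, the measured TCP pose, the force, the opening and the grip force at its end, in the units of the state.
- r.observe(): the state, without advancing time (a new reading comes with each control period).
- r.grab_frame(name): name is "side" or "top"; returns (picture, depth): 400x640x3 uint8, blue, green, red; 400x640 float32, m along the optical axis (not along the pixel's ray), 0 where there is no reading.
- r.camera_info(name): a dict with "fx", "fy", "cx", "cy" (pixels), "R" (3x3) and "t" (3): a world point X has camera coordinates R X + t. Camera axes: x right, y down, z forward; pixel columns grow to the right and rows downward; lengths in m; the calibration is good to about 2 mm. A picture is of the moment at which its call begins. camera_info takes no time and is no camera call.
- r.finish_job(): hands the job in; it is judged then, once.
The state is a dict: "time_s": time; "q": joint angles; "joint_vel": joint speeds; "joint_efforts": joint torques, N m; "tool_pos": TCP position; "ee_rot": TCP orientation; "contact_force": force on the tool from outside, world axes, zero at the start; "ft_torque": the same for the moment, N m; "width": finger opening in m; "finger_force": force on a finger pad.
Only numpy, scipy, OpenCV 4.12 (cv2) and the standard library are available. Lean on these libraries where they do the work, as an engineer would, in place of code of your own. Each camera call takes 0.05 s, during which the arm holds its last target. There are 200 camera calls.

## Working session

There is one attempt and no reset: what is moved stays moved. The work goes in short steps, Python scripts to look and compute and a tool call to move; the robot and the scene stay as the last step left them, time stands still between calls to the robot, and variables do not carry over. Pictures are saved under pics/ and viewed, at most 13 in all, crops included, and the job is handed in when it is done.

Besides the shell and the picture viewer there is one more tool, called after "Emit:" as a command line: name --argument value ..., lists and objects as JSON in quotes. send_rows: Moves the arm, as the interface text tells. Its arguments: {"type":"object","properties":{"moves":{"type":"array"},"grip":{"type":"number"}},"required":["moves"]}

```bash
mkdir -p pics
python3 - <<'E'
from cell import r
import cv2,numpy as np
s=r.observe(); print(s)
for n in("top","side"):
    p,d=r.grab_frame(n); cv2.imwrite(f"pics/{n}0.png",p); np.save(f"{n}0.npy",d); c=r.camera_info(n); print(n,{k:np.round(v,4).tolist() for k,v in c.items()})
E
```

```text
{'time_s': 0.0, 'q': array([-8.07471990e+01,  1.04012458e+01,  9.21297638e+01, -3.48265695e-04,
        7.75648928e+01, -1.18196530e+01]), 'joint_vel': array([ 0.00294016,  0.04198832,  0.01924066, -0.00114441, -0.04505557,
        0.05319753]), 'joint_efforts': array([-1.87098703e-03, -4.33880496e+01, -3.41851079e+01,  7.01207388e-02,
        3.87304486e-02, -1.68245028e-04]), 'tool_pos': array([ 0.20668251, -0.53606896,  0.2628324 ]), 'ee_rot': array([-1.79906061e+02, -1.93111053e-02,  2.10725134e+01]), 'contact_force': array([ 0.15757632,  0.29308444, -0.35577668]), 'ft_torque': array([ 0.0405629 ,  0.04506818, -0.01692457]), 'finger_force': 0.0, 'width': 0.0881668725403397}
top {'fx': 471.8968, 'fy': 471.8968, 'cx': 324.0624, 'cy': 197.9956, 'R': [[0.004, -1.0, -0.0079], [-0.9886, -0.0027, -0.1507], [0.1507, 0.0084, -0.9885]], 't': [0.1015, 0.5547, 1.1108]}
side {'fx': 470.2951, 'fy': 470.2951, 'cx': 318.0584, 'cy': 201.9329, 'R': [[-0.9744, -0.2245, 0.013], [-0.1308, 0.5188, -0.8448], [0.1829, -0.8249, -0.5349]], 't': [0.5357, 0.1014, 1.3647]}
```

View pics/top0.png

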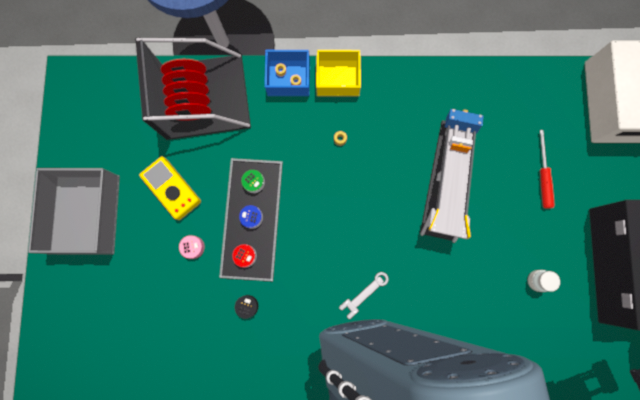

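View pics/side0.png

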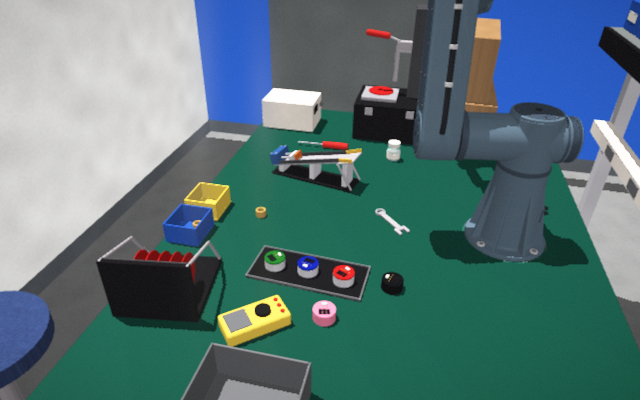

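The top view shows the tray with green (252,181), blue (251,217) and red (244,256), plus pink (190,247) and black (247,307) look-alikes outside the tray. The chute runs from the yellow mouth (447,232) to the blue housing (464,120). In the side view red is at (344,275), the mouth at about (350,155) and the stop at (297,155). Red at (244,256) is the target, because it is the red-topped disc standing in the tray. I'll confirm this in enlarged crops.

Run:
```python
import cv2,numpy as np
t=cv2.imread("pics/top0.png"); s=cv2.imread("pics/side0.png")
z=lambda im,x,y,w,h,k:cv2.resize(im[y:y+h,x:x+w],None,fx=k,fy=k,interpolation=cv2.INTER_CUBIC)
a=z(t,415,100,80,150,4)   # 320x600
b=z(s,260,135,110,60,4)   # 440x240
c=z(t,220,225,55,60,4)    # 220x240
d=z(s,315,250,55,50,4)    # 220x200
o=np.zeros((600,780,3),np.uint8); o[:600,:320]=a; o[:240,330:770]=b; o[250:490,330:550]=c; o[250:450,555:775]=d
cv2.imwrite("pics/crop1.png",o)
```

```text
(no output)
```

View pics/crop1.png

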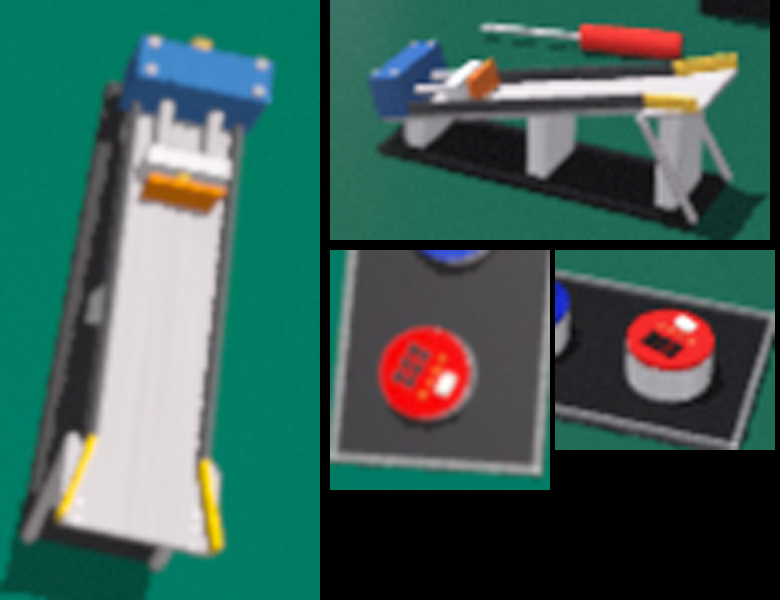

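The crops confirm it: the red board on an aluminium disc stands in the tray's end slot. Its top centre is at (243.6,255.4) in the top view and (343.4,271.6) in the side view. The orange stop stands just up-slope of the housing. Next I'll measure the positions.

```bash
cat > h.py <<'E'
from cell import r
import numpy as np, cv2
from scipy.optimize import least_squares
from scipy.spatial.transform import Rotation as Ro
C={n:r.camera_info(n) for n in("top","side")}
def proj(n,X):
    c=C[n]; p=np.atleast_2d(X)@np.array(c["R"]).T+c["t"]
    return np.c_[c["fx"]*p[:,0]/p[:,2]+c["cx"],c["fy"]*p[:,1]/p[:,2]+c["cy"]]
def unproj(n,u,v,d):
    c=C[n]; p=np.stack([(u-c["cx"])/c["fx"]*d,(v-c["cy"])/c["fy"]*d,d],-1)
    return (p-c["t"])@np.array(c["R"])
def tri(a,b):
    return least_squares(lambda X:np.r_[proj("top",X)[0]-a,proj("side",X)[0]-b],[.5,0,.05])
E
cat > m.py <<'E'
from h import *
T=tri([243.6,255.4],[343.4,271.6]); print("red top",T.x.round(4),T.fun.round(2))
for n,ci in(("blue",[(251,217),(308,264)]),("green",[(252.5,181),(275,258)])):
    T=tri(*ci);print(n,T.x.round(4),T.fun.round(2))
dt=np.load("top0.npy");im=cv2.imread("pics/top0.png")
print("red depth",unproj("top",np.array(243.6),np.array(255.4),np.array(dt[255,244])))
a=lambda X,Y:((X+.5)/4-.5+415,(Y+.5)/4-.5+100)
b=lambda X,Y:((X-330+.5)/4-.5+260,(Y+.5)/4-.5+135)
obs=[("top",(0,44,12),a(62,517)),("top",(0,-44,12),a(218,549)),("top",(50,32,12),a(93,437)),("top",(50,-32,12),a(204,460)),
("top",(310,41,40),a(143,37)),("top",(310,-41,40),a(272,65)),
("side",(0,44,12),b(697,104)),("side",(50,32,12),b(644,100)),("side",(0,-44,12),b(737,58)),("side",(50,-32,12),b(675,66))]
def pose(p): return p[:3],Ro.from_euler("xyz",[0,p[3],p[4]]).as_matrix()
def f(p):
    t,R=pose(p); return np.concatenate([proj(n,R@(np.array(X)/1e3)+t)[0]-o for n,X,o in obs])
S=least_squares(f,[.4,-.2,.112,np.radians(15),0.]); p=S.x
print("chan",p[:3].round(4),np.degrees(p[3:]).round(2)); print(S.fun.reshape(-1,2).round(1).tolist())
# floor plane by depth
t,R=pose(p)
V,U=np.mgrid[100:245,415:495]; P=unproj("top",U,V,dt[100:245,415:495]); L=(P-t)@R
m=(L[...,0]>.06)&(L[...,0]<.18)&(abs(L[...,1])<.024)&(abs(L[...,2])<.02)
q=L[m]; A=np.c_[np.ones(len(q)),q[:,:2]]; k=np.linalg.lstsq(A,q[:,2],rcond=None)[0]; print("floor plane in fit frame z=",k.round(4),len(q),np.std(q[:,2]-A@k).round(4))
hsv=cv2.cvtColor(im,cv2.COLOR_BGR2HSV)[100:245,415:495]
o=(hsv[...,0]>8)&(hsv[...,0]<18)&(hsv[...,1]>180)&(L[...,0]>.15)
print("orange L",np.percentile(L[o],[5,50,95],axis=0).round(4).tolist(),o.sum())
g=m=(abs(L[...,1])<.1)&(L[...,0]>.06)&(L[...,0]<.18)&(L[...,2]>.007)&(L[...,2]<.02)
w=L[g]; print("walls y", w[w[:,1]>0,1].mean().round(4),w[w[:,1]<0,1].mean().round(4),g.sum())
E
python3 m.py
```

```text
red top [0.4155 0.2981 0.0322] [-0.03 -0.34  0.35  0.04]
blue [0.5101 0.2838 0.0261] [-0.06 -0.44  0.46  0.08]
green [0.5997 0.2823 0.0272] [-0.04 -0.24  0.25  0.06]
red depth [0.41468504 0.29816248 0.0313054 ]
chan [ 0.4621 -0.179   0.1082] [ 15.07 -12.38]
[[0.1, -0.7], [-0.3, -0.2], [0.2, 0.4], [0.0, 0.7], [-0.5, -0.1], [0.3, -0.1], [-0.2, -0.3], [0.4, -0.4], [-0.4, 0.3], [0.2, 0.4]]
floor plane in fit frame z= [ 0.004   0.0012 -0.0009] 926 0.0018
orange L [[0.2167, -0.0173, 0.009], [0.2184, 0.0008, 0.021], [0.2204, 0.0196, 0.0316]] 85
walls y 0.0277 -0.0284 310
```

Two views and depth agree. Red's top is at (0.415,0.298,0.032). The chute origin is about (0.462,-0.179,0.112), yaw -12.4°, 15° slope. The stop face is about 217 mm down the floor. Next I'll work out the approach.

```bash
cat > g.py <<'E'
from h import *
YAW=-12.4; CO=np.array([.4621,-.179,.1121]); CR=Ro.from_euler("xyz",[0,15,YAW],degrees=True).as_matrix()
def down(psi): return Ro.from_euler("xyz",[180,0,psi],degrees=True)
CH=Ro.from_matrix(np.c_[-CR[:,1]*-1,CR[:,0],-CR[:,2]])  # tool x=+chan y, y=chan x, z=-chan z
assert np.linalg.det(CH.as_matrix())>0
def chan(*L): return CO+CR@(np.array(L)/1e3)
def go(P,Q,base=None):
    s=r.observe(); p,R=base if base else (s["tool_pos"],Ro.from_euler("xyz",s["ee_rot"],degrees=True))
    print("travel",(R.inv().apply(np.array(P)-p)).round(4).tolist(),"ang",(R.inv()*Q).as_rotvec().round(4).tolist())
    return (np.array(P),Q)
def st():
    s=r.observe(); print({k:np.round(s[k],4).tolist() for k in("time_s","tool_pos","ee_rot","contact_force","width","finger_force")})
    L=CR.T@(s["tool_pos"]-CO)*1e3; print("tcp in chan mm",L.round(1), "q",s["q"].round(0))
E
python3 - <<'E'
from g import *
print(CH.as_euler("xyz",degrees=True))
b=(np.array([.207,-.537,.264]),down(21.073)); D=down(77.6)
go([.42,-.05,.25],D,b); go([.415,.298,.15],D,b); go([.415,.298,.09],D,b)
E
```

```text
[-1.65000000e+02 -1.27222187e-14  7.76000000e+01]
travel [0.3739, -0.3778, 0.014] ang [0.0, 0.0, -0.9866]
travel [0.4943, -0.7044, 0.114] ang [0.0, 0.0, -0.9866]
travel [0.4943, -0.7044, 0.174] ang [0.0, 0.0, -0.9866]
```

Emit:
send_rows --grip 0.9 --moves '[{"travel": [0.374,-0.378,0.014],"angular": [0,0,-0.987]},{"travel": [0.374,-0.378,0.014],"angular": [0,0,-0.987]},{"travel": [0.374,-0.378,0.014],"angular": [0,0,-0.987]},{"travel": [0.374,-0.378,0.014],"angular": [0,0,-0.987]},{"travel": [0.374,-0.378,0.014],"angular": [0,0,-0.987]},{"travel": [0.374,-0.378,0.014],"angular": [0,0,-0.987]},{"travel": [0.374,-0.378,0.014],"angular": [0,0,-0.987]},{"travel": [0.374,-0.378,0.014],"angular": [0,0,-0.987]},{"travel": [0.374,-0.378,0.014],"angular": [0,0,-0.987]},{"travel": [0.374,-0.378,0.014],"angular": [0,0,-0.987]},{"travel": [0.374,-0.378,0.014],"angular": [0,0,-0.987]},{"travel": [0.494,-0.704,0.114],"angular": [0,0,-0.987]},{"travel": [0.494,-0.704,0.114],"angular": [0,0,-0.987]},{"travel": [0.494,-0.704,0.114],"angular": [0,0,-0.987]},{"travel": [0.494,-0.704,0.114],"angular": [0,0,-0.987]},{"travel": [0.494,-0.704,0.114],"angular": [0,0,-0.987]},{"travel": [0.494,-0.704,0.114],"angular": [0,0,-0.987]},{"travel": [0.494,-0.704,0.114],"angular": [0,0,-0.987]},{"travel": [0.494,-0.704,0.114],"angular": [0,0,-0.987]},{"travel": [0.494,-0.704,0.114],"angular": [0,0,-0.987]}]'

```text
time_s: 1.77
tool_pos: [0.411, 0.249, 0.1616]
ee_rot: [180.0, 0.0, 77.6]
contact_force: [1.6, -1.1, 0.5]
width: 0.0794
finger_force: 0.0
```

Run:
```python
from g import *
st(); D=down(77.6); go([.415,.298,.09],D); go([.415,.298,.035],D)
```

```text
{'time_s': 1.7667, 'tool_pos': [0.411, 0.249, 0.1616], 'ee_rot': [179.9989, 0.0056, 77.645], 'contact_force': [1.5641, -1.147, 0.5078], 'width': 0.0794, 'finger_force': 0.0}
tcp in chan mm [-149.8  407.    11.1] q [ 17.   5. 111.  -0.  64.  29.]
travel [0.0488, -0.0066, 0.0716] ang [0.0, 0.0001, 0.0008]
travel [0.0488, -0.0066, 0.1266] ang [0.0, 0.0001, 0.0008]
```

Emit:
send_rows --moves '[{"travel": [0,0,0],"angular": [0,0,0]},{"travel": [0,0,0],"angular": [0,0,0]},{"travel": [0,0,0],"angular": [0,0,0]},{"travel": [0,0,0],"angular": [0,0,0]}]'

```text
time_s: 2.1
tool_pos: [0.4118, 0.2458, 0.1625]
ee_rot: [180.0, 0.0, 77.6]
contact_force: [0.6, -0.4, 0.2]
width: 0.0794
finger_force: 0.0
```

Run:
```python
from g import *
st(); D=down(77.6); go([.415,.298,.09],D); go([.415,.298,.035],D)
p,d=r.grab_frame("side"); cv2.imwrite("pics/side1.png",p[150:350,200:500])
```

```text
{'time_s': 2.1, 'tool_pos': [0.4118, 0.2458, 0.1625], 'ee_rot': [179.9848, 0.0126, 77.5525], 'contact_force': [0.6491, -0.3937, 0.1705], 'width': 0.0794, 'finger_force': 0.0}
tcp in chan mm [-148.6  404.1   12.4] q [ 17.   5. 111.  -0.  64.  29.]
travel [0.0517, -0.0082, 0.0725] ang [0.0003, 0.0002, -0.0008]
travel [0.0517, -0.0082, 0.1275] ang [0.0003, 0.0002, -0.0008]
```

Emit:
send_rows --moves '[{"travel": [0.052,-0.008,0.03],"angular": [0,0,0]},{"travel": [0.052,-0.008,0.06],"angular": [0,0,0]},{"travel": [0.052,-0.008,0.072],"angular": [0,0,0]},{"travel": [0.052,-0.008,0.09],"angular": [0,0,0]},{"travel": [0.052,-0.008,0.105],"angular": [0,0,0]},{"travel": [0.052,-0.008,0.118],"angular": [0,0,0]},{"travel": [0.052,-0.008,0.127],"angular": [0,0,0]},{"travel": [0.052,-0.008,0.127],"angular": [0,0,0]},{"travel": [0.052,-0.008,0.127],"angular": [0,0,0]},{"travel": [0.052,-0.008,0.127],"angular": [0,0,0]}]'

```text
time_s: 2.98
tool_pos: [0.4159, 0.2991, 0.0363]
ee_rot: [179.9, -0.1, 77.6]
contact_force: [0.6, 0.9, 0.3]
width: 0.0791
finger_force: 0.0
```

Run:
```python
from g import *
st()
p,d=r.grab_frame("side"); p2,_=r.grab_frame("top")
o=np.hstack([cv2.resize(p[225:325,290:410],None,fx=3,fy=3),cv2.resize(p2[170:270,200:320],None,fx=3,fy=3)]); cv2.imwrite("pics/g1.png",o)
```

```text
{'time_s': 2.9833, 'tool_pos': [0.4159, 0.2991, 0.0363], 'ee_rot': [179.9281, -0.05, 77.5674], 'contact_force': [0.5814, 0.867, 0.2562], 'width': 0.0791, 'finger_force': 0.0}
tcp in chan mm [-123.2  457.  -111.5] q [ 22.  22. 109.  -0.  50.  35.]
```

View pics/g1.png

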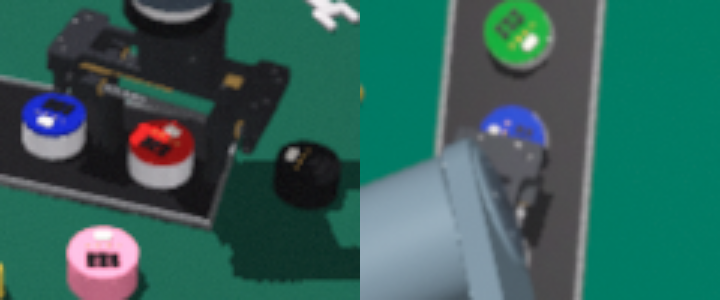

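The fingers straddle the red module (crop ~(160,155)), and blue is clear. Closing now.

Emit:
send_rows --grip 0 --moves '[{"travel": [0,0,0],"angular": [0,0,0]},{"travel": [0,0,0],"angular": [0,0,0]},{"travel": [0,0,0],"angular": [0,0,0]},{"travel": [0,0,0],"angular": [0,0,0]},{"travel": [0,0,0],"angular": [0,0,0]},{"travel": [0,0,0],"angular": [0,0,0]}]'

```text
time_s: 3.58
tool_pos: [0.4154, 0.2995, 0.0356]
ee_rot: [180.0, -0.0, 77.6]
contact_force: [1.5, -0.6, 2.3]
width: 0.0536
finger_force: 30.0
```

Run:
```python
from g import *
st()
s=r.observe();p=s["tool_pos"]
# module underside z=.004 -> tcp above underside h
h=(p[2]-.004)*1e3; print("h",h)
D=down(77.6)
go(p+[0,0,.17],D); go([.46,.0,.25],CH); go(chan(42,0,h+60),CH); go(chan(42,0,h+3),CH)
```

```text
{'time_s': 3.5833, 'tool_pos': [0.4154, 0.2995, 0.0356], 'ee_rot': [179.9526, -0.0253, 77.6307], 'contact_force': [1.4672, -0.5604, 2.298], 'width': 0.0536, 'finger_force': 30.0004}
tcp in chan mm [-123.5  457.3 -112.3] q [ 22.  22. 109.  -0.  50.  35.]
h 31.592203134318318
travel [0.0001, 0.0001, -0.17] ang [0.0008, -0.0004, 0.0005]
travel [-0.2829, 0.1079, -0.2144] ang [0.2626, -0.0004, 0.0006]
travel [-0.4573, 0.2125, -0.1541] ang [0.2626, -0.0004, 0.0006]
travel [-0.4573, 0.1977, -0.0991] ang [0.2626, -0.0004, 0.0006]
```

Emit:
send_rows --moves '[{"travel": [0,0,-0.02],"angular": [0,0,0]},{"travel": [0,0,-0.05],"angular": [0,0,0]},{"travel": [0,0,-0.09],"angular": [0,0,0]},{"travel": [0,0,-0.13],"angular": [0,0,0]},{"travel": [0,0,-0.17],"angular": [0,0,0]},{"travel": [-0.283,0.108,-0.214],"angular": [0.2626,0,0]},{"travel": [-0.283,0.108,-0.214],"angular": [0.2626,0,0]},{"travel": [-0.283,0.108,-0.214],"angular": [0.2626,0,0]},{"travel": [-0.283,0.108,-0.214],"angular": [0.2626,0,0]},{"travel": [-0.283,0.108,-0.214],"angular": [0.2626,0,0]},{"travel": [-0.283,0.108,-0.214],"angular": [0.2626,0,0]},{"travel": [-0.283,0.108,-0.214],"angular": [0.2626,0,0]},{"travel": [-0.283,0.108,-0.214],"angular": [0.2626,0,0]},{"travel": [-0.457,0.2125,-0.154],"angular": [0.2626,0,0]},{"travel": [-0.457,0.2125,-0.154],"angular": [0.2626,0,0]},{"travel": [-0.457,0.2125,-0.154],"angular": [0.2626,0,0]},{"travel": [-0.457,0.2125,-0.154],"angular": [0.2626,0,0]},{"travel": [-0.457,0.2125,-0.154],"angular": [0.2626,0,0]},{"travel": [-0.457,0.2125,-0.154],"angular": [0.2626,0,0]},{"travel": [-0.457,0.2125,-0.154],"angular": [0.2626,0,0]}]'

```text
time_s: 5.25
tool_pos: [0.5236, -0.1941, 0.1867]
ee_rot: [-164.7, -0.1, 77.4]
contact_force: [-0.4, 0.0, -4.3]
width: 0.0534
finger_force: 30.0
```

Emit:
send_rows --moves '[{"travel": [0,0,0],"angular": [0,0,0]},{"travel": [0,0,0],"angular": [0,0,0]},{"travel": [0,0,0],"angular": [0,0,0]}]'

```text
time_s: 5.5
tool_pos: [0.5245, -0.1911, 0.1897]
ee_rot: [-165.0, -0.0, 77.7]
contact_force: [0.2, -0.8, -3.9]
width: 0.053
finger_force: 30.0
```

Run:
```python
from g import *
st(); go(chan(42,0,36.6),CH); go(chan(42,0,32.6),CH)
p,d=r.grab_frame("side"); p2,_=r.grab_frame("top")
o=np.hstack([cv2.resize(p[80:200,250:380],None,fx=3,fy=3),cv2.resize(p2[140:260,400:530],None,fx=3,fy=3)]); cv2.imwrite("pics/g2.png",o)
```

```text
{'time_s': 5.5, 'tool_pos': [0.5245, -0.1911, 0.1897], 'ee_rot': [-164.9671, -0.0141, 77.7176], 'contact_force': [0.1796, -0.8219, -3.9273], 'width': 0.053, 'finger_force': 30.0}
tcp in chan mm [41.3  1.5 91.4] q [-30.  22.  87.  -4.  85. -17.]
travel [-0.0015, 0.0007, 0.0548] ang [-0.0006, 0.0003, 0.002]
travel [-0.0015, 0.0007, 0.0588] ang [-0.0006, 0.0003, 0.002]
```

View pics/g2.png

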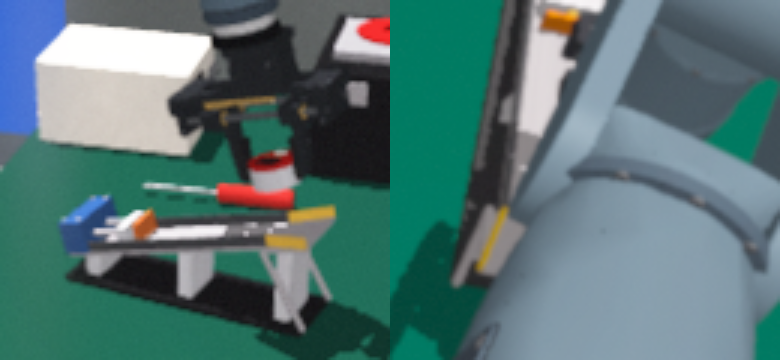

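The module is held square to the slope over the mouth (left crop (272,172)). Lowering it to 5 mm over the floor, then slowly.

Emit:
send_rows --moves '[{"travel": [-0.0015,0,0.02],"angular": [0,0,0]},{"travel": [-0.0015,0,0.038],"angular": [0,0,0]},{"travel": [-0.0015,0,0.05],"angular": [0,0,0]},{"travel": [-0.0015,0,0.055],"angular": [0,0,0]},{"travel": [-0.0015,0,0.055],"angular": [0,0,0]},{"travel": [-0.0015,0,0.055],"angular": [0,0,0]}]'

```text
time_s: 6.1
tool_pos: [0.5106, -0.191, 0.1367]
ee_rot: [-165.0, 0.0, 77.6]
contact_force: [0.9, -0.3, -3.2]
width: 0.0532
finger_force: 30.0
```

Emit:
send_rows --moves '[{"travel": [0,0,0.001],"angular": [0,0,0]},{"travel": [0,0,0.002],"angular": [0,0,0]},{"travel": [0,0,0.003],"angular": [0,0,0]},{"travel": [0,0,0.003],"angular": [0,0,0]}]'

```text
time_s: 6.43
tool_pos: [0.5097, -0.191, 0.1335]
ee_rot: [-165.0, 0.0, 77.6]
contact_force: [0.2, -1.0, -3.1]
width: 0.0531
finger_force: 30.0
```

Run:
```python
from g import *
st()
```

```text
{'time_s': 6.4333, 'tool_pos': [0.5097, -0.191, 0.1335], 'ee_rot': [-164.9817, 0.0077, 77.6208], 'contact_force': [0.1829, -1.026, -3.1334], 'width': 0.0531, 'finger_force': 29.9998}
tcp in chan mm [41.8 -1.5 33.4] q [-31.  24.  92.  -5.  78. -17.]
```

Emit:
send_rows --moves '[{"travel": [0.001,0,0.001],"angular": [0,0,0]},{"travel": [0.001,0,0.0015],"angular": [0,0,0]},{"travel": [0.001,0,0.002],"angular": [0,0,0]},{"travel": [0.001,0,0.002],"angular": [0,0,0]},{"travel": [0.001,0,0.002],"angular": [0,0,0]}]'

```text
time_s: 6.85
tool_pos: [0.5097, -0.1898, 0.1323]
ee_rot: [-165.0, 0.0, 77.6]
contact_force: [-0.5, 1.0, 5.3]
width: 0.0535
finger_force: 30.0
```

It is seated on the floor. Releasing.

Emit:
send_rows --grip 0.85 --moves '[{"travel": [0,0,0],"angular": [0,0,0]},{"travel": [0,0,0],"angular": [0,0,0]},{"travel": [0,0,0],"angular": [0,0,0]},{"travel": [0,0,0],"angular": [0,0,0]},{"travel": [0,0,0],"angular": [0,0,0]}]'

```text
time_s: 7.27
tool_pos: [0.5091, -0.1898, 0.1312]
ee_rot: [-164.9, -0.0, 77.6]
contact_force: [-0.2, 0.3, 0.6]
width: 0.075
finger_force: 0.0
```

Emit:
send_rows --moves '[{"travel": [0,0,-0.015],"angular": [0,0,0]},{"travel": [0,0,-0.04],"angular": [0,0,0]},{"travel": [0,0,-0.07],"angular": [0,0,0]},{"travel": [0,0,-0.07],"angular": [0,0,0]}]'

```text
time_s: 7.6
tool_pos: [0.5303, -0.1954, 0.2045]
ee_rot: [-165.5, 0.2, 77.6]
contact_force: [0.7, -0.4, 0.8]
width: 0.0745
finger_force: 0.0
```

Run:
```python
from g import *
st(); go(chan(-20,0,100),CH); go(chan(-20,0,37),CH)
p,d=r.grab_frame("side"); p2,_=r.grab_frame("top")
o=np.hstack([cv2.resize(p[80:200,250:380],None,fx=3,fy=3),cv2.resize(p2[140:260,400:530],None,fx=3,fy=3)]); cv2.imwrite("pics/g3.png",o)
```

```text
{'time_s': 7.6, 'tool_pos': [0.5303, -0.1954, 0.2045], 'ee_rot': [-165.4634, 0.1623, 77.6327], 'contact_force': [0.6533, -0.386, 0.8478], 'width': 0.0745, 'finger_force': 0.0}
tcp in chan mm [ 43.8  -1.3 107.4] q [-30.  22.  86.  -5.  86. -17.]
travel [0.0013, -0.0639, 0.0069] ang [0.0081, 0.0029, -0.0002]
travel [0.0015, -0.0644, 0.0699] ang [0.0081, 0.0029, -0.0002]
```

View pics/g3.png

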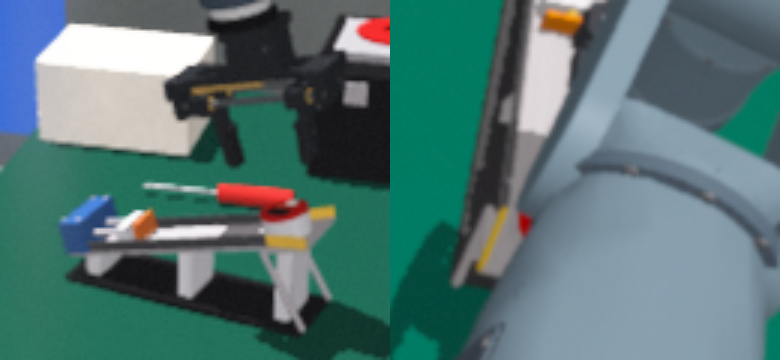

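The red module sits red side up in the yellow mouth (left crop (287,212)), released. Closing the fingers and going behind it.

Emit:
send_rows --grip 0 --moves '[{"travel": [0.001,-0.03,0],"angular": [0,0,0]},{"travel": [0.001,-0.068,0],"angular": [0,0,0]},{"travel": [0.001,-0.068,0],"angular": [0,0,0]},{"travel": [0.001,-0.068,0],"angular": [0,0,0]},{"travel": [0.001,-0.068,0],"angular": [0,0,0]},{"travel": [0.001,-0.068,0],"angular": [0,0,0]},{"travel": [0.001,-0.068,0.02],"angular": [0,0,0]},{"travel": [0.001,-0.068,0.045],"angular": [0,0,0]},{"travel": [0.001,-0.068,0.06],"angular": [0,0,0]},{"travel": [0.001,-0.068,0.068],"angular": [0,0,0]},{"travel": [0.001,-0.068,0.068],"angular": [0,0,0]},{"travel": [0.001,-0.068,0.068],"angular": [0,0,0]},{"travel": [0.001,-0.068,0.068],"angular": [0,0,0]}]'

```text
time_s: 8.78
tool_pos: [0.4469, -0.1754, 0.1518]
ee_rot: [-165.0, 0.0, 77.6]
contact_force: [1.0, -0.5, 0.4]
width: 0.0002
finger_force: 0.0
```

Run:
```python
from g import *
st()
```

```text
{'time_s': 8.7833, 'tool_pos': [0.4469, -0.1754, 0.1518], 'ee_rot': [-165.0495, 0.0354, 77.6324], 'contact_force': [0.9849, -0.5489, 0.3714], 'width': 0.0002, 'finger_force': 0.0}
tcp in chan mm [-25.4   0.3  34.3] q [-33.  16. 101.  -5.  78. -18.]
```

Emit:
send_rows --moves '[{"travel": [0,0.01,0],"angular": [0,0,0]},{"travel": [0,0.016,0],"angular": [0,0,0]},{"travel": [0,0.019,0],"angular": [0,0,0]},{"travel": [0,0.022,0],"angular": [0,0,0]},{"travel": [0,0.025,0],"angular": [0,0,0]},{"travel": [0,0.028,0],"angular": [0,0,0]},{"travel": [0,0.032,0],"angular": [0,0,0]},{"travel": [0,0.036,0],"angular": [0,0,0]},{"travel": [0,0.041,0],"angular": [0,0,0]},{"travel": [0,0.046,0],"angular": [0,0,0]},{"travel": [0,0.051,0],"angular": [0,0,0]},{"travel": [0,0.056,0],"angular": [0,0,0]},{"travel": [0,0.061,0],"angular": [0,0,0]},{"travel": [0,0.066,0],"angular": [0,0,0]},{"travel": [0,0.071,0],"angular": [0,0,0]},{"travel": [0,0.076,0],"angular": [0,0,0]},{"travel": [0,0.081,0],"angular": [0,0,0]},{"travel": [0,0.085,0],"angular": [0,0,0]},{"travel": [0,0.088,0],"angular": [0,0,0]},{"travel": [0,0.09,0],"angular": [0,0,0]}]'

```text
time_s: 10.45
tool_pos: [0.531, -0.1935, 0.1274]
ee_rot: [-164.9, -0.0, 77.6]
contact_force: [-1.7, 0.8, 2.8]
width: 0.0002
finger_force: 1.4
```

Run:
```python
from g import *
st()
p,d=r.grab_frame("side"); p2,_=r.grab_frame("top")
o=np.hstack([cv2.resize(p[100:200,250:380],None,fx=3,fy=3,interpolation=2),cv2.resize(p2[100:200,400:530],None,fx=3,fy=3,interpolation=2)]); cv2.imwrite("pics/g4.png",o)
```

```text
{'time_s': 10.45, 'tool_pos': [0.531, -0.1935, 0.1274], 'ee_rot': [-164.9493, -0.0005, 77.6259], 'contact_force': [-1.6921, 0.7881, 2.7699], 'width': 0.0002, 'finger_force': 1.403}
tcp in chan mm [64.1  0.6 33.1] q [-30.  27.  88.  -5.  79. -16.]
```

View pics/g4.png

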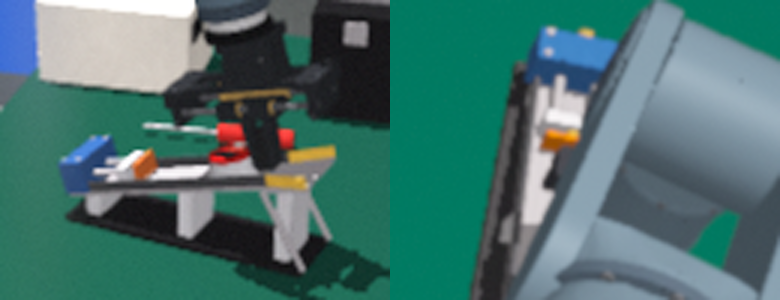

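The finger pushes the module square down the chute (side crop: module (232,150), stop (145,163)). Continuing to about 15 mm short of the stop.

Emit:
send_rows --moves '[{"travel": [0,0.003,0],"angular": [0,0,0]},{"travel": [0,0.007,0],"angular": [0,0,0]},{"travel": [0,0.012,0],"angular": [0,0,0]},{"travel": [0,0.017,0],"angular": [0,0,0]},{"travel": [0,0.022,0],"angular": [0,0,0]},{"travel": [0,0.027,0],"angular": [0,0,0]},{"travel": [0,0.032,0],"angular": [0,0,0]},{"travel": [0,0.037,0],"angular": [0,0,0]},{"travel": [0,0.042,0],"angular": [0,0,0]},{"travel": [0,0.047,0],"angular": [0,0,0]},{"travel": [0,0.051,0],"angular": [0,0,0]},{"travel": [0,0.055,0],"angular": [0,0,0]},{"travel": [0,0.058,0],"angular": [0,0,0]},{"travel": [0,0.061,0],"angular": [0,0,0]},{"travel": [0,0.063,0],"angular": [0,0,0]},{"travel": [0,0.065,0],"angular": [0,0,0]},{"travel": [0,0.066,0],"angular": [0,0,0]}]'

```text
time_s: 11.97
tool_pos: [0.5931, -0.2071, 0.1103]
ee_rot: [-165.0, -0.0, 77.6]
contact_force: [-0.2, -0.0, -0.4]
width: 0.0007
finger_force: 0.6
```

```bash
cat >> g.py <<'E'
def fs():
    s=r.observe(); L=CR.T@(s["tool_pos"]-CO)*1e3; print("t",round(s["time_s"],2),"chan",L.round(2),"F chan",(CR.T@s["contact_force"]).round(2))
E
python3 - <<'E'
from g import *
fs()
p,d=r.grab_frame("side")
cv2.imwrite("pics/g5.png",cv2.resize(p[120:190,260:380],None,fx=6,fy=6,interpolation=2))
fs()
E
```

```text
t 11.97 chan [129.91   0.65  33.  ] F chan [-0.11 -0.06 -0.4 ]
t 12.02 chan [129.97   0.64  33.03] F chan [-0.16 -0.3  -0.01]
```

View pics/g5.png

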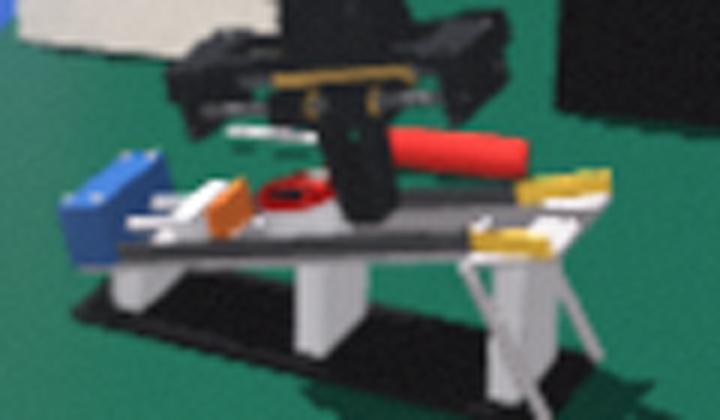

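There is a gap of roughly a centimetre between the module (crop (297,195)) and the orange paddle (230,207). Creeping.

Emit:
send_rows --moves '[{"travel": [0,0.001,0],"angular": [0,0,0]},{"travel": [0,0.002,0],"angular": [0,0,0]},{"travel": [0,0.003,0],"angular": [0,0,0]},{"travel": [0,0.004,0],"angular": [0,0,0]},{"travel": [0,0.005,0],"angular": [0,0,0]},{"travel": [0,0.006,0],"angular": [0,0,0]},{"travel": [0,0.007,0],"angular": [0,0,0]},{"travel": [0,0.008,0],"angular": [0,0,0]},{"travel": [0,0.008,0],"angular": [0,0,0]}]'

```text
time_s: 12.77
tool_pos: [0.6007, -0.2088, 0.1083]
ee_rot: [-165.0, 0.0, 77.6]
contact_force: [-1.3, 0.4, 0.5]
width: 0.0002
finger_force: 0.3
```

```bash
python3 -c "
from g import *
fs()"
```

```text
t 12.77 chan [137.94   0.63  33.05] F chan [-1.39  0.11  0.1 ]
```

Emit:
send_rows --moves '[{"travel": [0,0.0005,0],"angular": [0,0,0]},{"travel": [0,0.001,0],"angular": [0,0,0]},{"travel": [0,0.0015,0],"angular": [0,0,0]},{"travel": [0,0.002,0],"angular": [0,0,0]},{"travel": [0,0.002,0],"angular": [0,0,0]}]'

```text
time_s: 13.18
tool_pos: [0.6025, -0.2092, 0.1079]
ee_rot: [-165.0, -0.0, 77.6]
contact_force: [-1.2, 0.8, 0.3]
width: 0.0003
finger_force: 0.4
```

```bash
python3 -c "
from g import *
fs()"
```

```text
t 13.18 chan [139.81   0.67  33.06] F chan [-1.4   0.55 -0.05]
```

Emit:
send_rows --moves '[{"travel": [0,0.0005,0],"angular": [0,0,0]},{"travel": [0,0.001,0],"angular": [0,0,0]},{"travel": [0,0.0015,0],"angular": [0,0,0]},{"travel": [0,0.0015,0],"angular": [0,0,0]}]'

```text
time_s: 13.52
tool_pos: [0.6039, -0.2095, 0.1074]
ee_rot: [-165.0, -0.0, 77.6]
contact_force: [-0.7, -0.1, -0.5]
width: 0.0005
finger_force: 0.4
```

```bash
python3 -c "
from g import *
fs()"
```

```text
t 13.52 chan [141.33   0.65  33.04] F chan [-0.53 -0.23 -0.65]
```

Emit:
send_rows --moves '[{"travel": [0,0.0005,0],"angular": [0,0,0]},{"travel": [0,0.001,0],"angular": [0,0,0]},{"travel": [0,0.001,0],"angular": [0,0,0]}]'

```text
time_s: 13.77
tool_pos: [0.6048, -0.2097, 0.1072]
ee_rot: [-165.0, -0.0, 77.6]
contact_force: [-0.8, 0.9, 0.7]
width: 0.0004
finger_force: 0.4
```

```bash
python3 -c "
from g import *
fs()"
```

```text
t 13.77 chan [142.31   0.65  33.03] F chan [-1.08  0.73  0.4 ]
```

Emit:
send_rows --moves '[{"travel": [0,0.0005,0],"angular": [0,0,0]},{"travel": [0,0.001,0],"angular": [0,0,0]},{"travel": [0,0.001,0],"angular": [0,0,0]}]'

```text
time_s: 14.02
tool_pos: [0.6058, -0.2099, 0.1069]
ee_rot: [-165.0, -0.0, 77.6]
contact_force: [-1.3, -0.2, 0.4]
width: 0.0003
finger_force: 0.4
```

```bash
python3 -c "
from g import *
fs()
p,d=r.grab_frame('side')
cv2.imwrite('pics/g6.png',cv2.resize(p[155:180,285:325],None,fx=16,fy=16,interpolation=2))"
```

```text
t 14.02 chan [143.31   0.65  33.02] F chan [-1.25 -0.44  0.06]
```

View pics/g6.png

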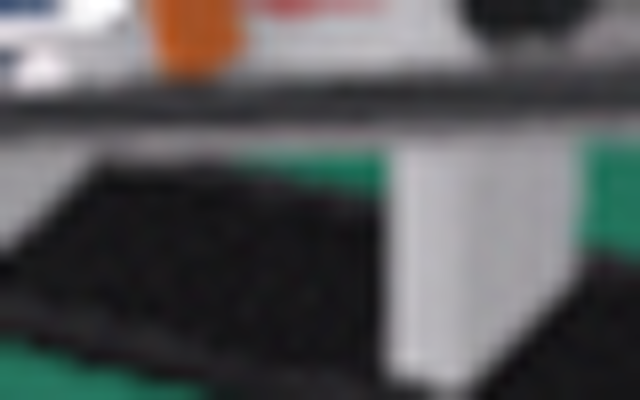

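The crop sits low, but the red edge (~250,5) is almost at the orange paddle's edge (243,40). Continuing in 1 mm steps.

Emit:
send_rows --moves '[{"travel": [0,0.0005,0],"angular": [0,0,0]},{"travel": [0,0.001,0],"angular": [0,0,0]},{"travel": [0,0.001,0],"angular": [0,0,0]}]'

```text
time_s: 14.32
tool_pos: [0.6067, -0.2101, 0.1066]
ee_rot: [-165.0, -0.0, 77.6]
contact_force: [-1.1, 1.1, -0.0]
width: 0.0003
finger_force: 0.4
```

```bash
python3 -c "
from g import *
fs()"
```

```text
t 14.32 chan [144.29   0.64  33.01] F chan [-1.25  0.88 -0.34]
```

Emit:
send_rows --moves '[{"travel": [0,0.0005,0],"angular": [0,0,0]},{"travel": [0,0.001,0],"angular": [0,0,0]},{"travel": [0,0.001,0],"angular": [0,0,0]}]'

```text
time_s: 14.57
tool_pos: [0.6077, -0.2103, 0.1064]
ee_rot: [-165.0, -0.0, 77.6]
contact_force: [-0.4, 0.9, 0.4]
width: 0.0003
finger_force: 0.4
```

```bash
python3 -c "
from g import *
fs()"
```

```text
t 14.57 chan [145.3    0.66  33.02] F chan [-0.64  0.85  0.22]
```

Emit:
send_rows --moves '[{"travel": [0,0.0005,0],"angular": [0,0,0]},{"travel": [0,0.001,0],"angular": [0,0,0]},{"travel": [0,0.001,0],"angular": [0,0,0]}]'

```text
time_s: 14.82
tool_pos: [0.6086, -0.2106, 0.1061]
ee_rot: [-165.0, 0.0, 77.6]
contact_force: [-1.3, -0.0, 0.2]
width: 0.0005
finger_force: 0.4
```

```bash
python3 -c "
from g import *
fs()"
```

```text
t 14.82 chan [146.29   0.63  33.  ] F chan [-1.28 -0.32 -0.13]
```

Emit:
send_rows --moves '[{"travel": [0,0.0005,0],"angular": [0,0,0]},{"travel": [0,0.001,0],"angular": [0,0,0]},{"travel": [0,0.001,0],"angular": [0,0,0]}]'

```text
time_s: 15.07
tool_pos: [0.6096, -0.2107, 0.1059]
ee_rot: [-165.0, 0.0, 77.6]
contact_force: [-0.6, -0.6, 0.2]
width: 0.0004
finger_force: 0.4
```

```bash
python3 -c "
from g import *
fs()"
```

```text
t 15.07 chan [147.32   0.67  33.04] F chan [-0.47 -0.74  0.04]
```

Emit:
send_rows --moves '[{"travel": [0,0.0005,0],"angular": [0,0,0]},{"travel": [0,0.001,0],"angular": [0,0,0]},{"travel": [0,0.001,0],"angular": [0,0,0]}]'

```text
time_s: 15.32
tool_pos: [0.6105, -0.211, 0.1056]
ee_rot: [-165.0, 0.0, 77.6]
contact_force: [-0.7, 1.1, 0.4]
width: 0.0006
finger_force: 0.4
```

```bash
cat >> g.py <<'E'
def orange(im):
    h=cv2.cvtColor(im,cv2.COLOR_BGR2HSV)[145:170,285:312]; m=(h[...,0]>7)&(h[...,0]<18)&(h[...,1]>150)
    v,u=np.nonzero(m); return (u.mean()+285).round(2),(v.mean()+145).round(2),m.sum()
E
python3 -c "
from g import *
fs()
p,d=r.grab_frame('side'); print(orange(cv2.imread('pics/side0.png')),orange(p))
cv2.imwrite('pics/g7.png',cv2.resize(p[140:175,280:330],None,fx=14,fy=14,interpolation=2))"
```

```text
t 15.32 chan [148.3    0.64  33.01] F chan [-1.    0.88  0.13]
(np.float64(298.0), np.float64(154.3), np.int64(44)) (np.float64(296.45), np.float64(155.85), np.int64(20))
```

View pics/g7.png

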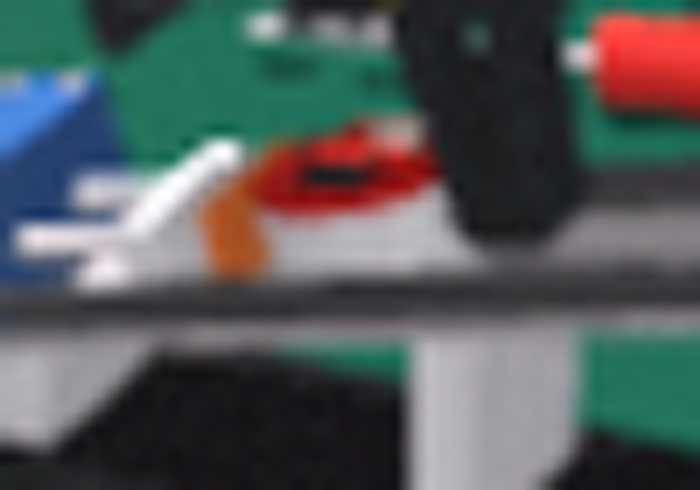

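The red rim (262,185) is practically at the paddle (240,220). A few more small steps.

Emit:
send_rows --moves '[{"travel": [0,0.0005,0],"angular": [0,0,0]},{"travel": [0,0.001,0],"angular": [0,0,0]},{"travel": [0,0.001,0],"angular": [0,0,0]}]'

```text
time_s: 15.62
tool_pos: [0.6114, -0.2111, 0.1053]
ee_rot: [-165.0, -0.0, 77.6]
contact_force: [-0.6, 0.1, 0.3]
width: 0.0008
finger_force: 0.5
```

```bash
python3 -c "
from g import *
fs()"
```

```text
t 15.62 chan [149.28   0.67  33.  ] F chan [-0.64  0.    0.18]
```

Emit:
send_rows --moves '[{"travel": [0,0.0005,0],"angular": [0,0,0]},{"travel": [0,0.001,0],"angular": [0,0,0]},{"travel": [0,0.001,0],"angular": [0,0,0]}]'

```text
time_s: 15.87
tool_pos: [0.6124, -0.2114, 0.1051]
ee_rot: [-165.0, -0.0, 77.6]
contact_force: [-0.9, -0.3, 0.2]
width: 0.0005
finger_force: 0.5
```

```bash
python3 -c "
from g import *
fs()"
```

```text
t 15.87 chan [150.31   0.62  33.01] F chan [-0.81 -0.51  0.01]
```

Emit:
send_rows --moves '[{"travel": [0,0.0005,0],"angular": [0,0,0]},{"travel": [0,0.001,0],"angular": [0,0,0]},{"travel": [0,0.001,0],"angular": [0,0,0]}]'

```text
time_s: 16.12
tool_pos: [0.6132, -0.2116, 0.1048]
ee_rot: [-164.9, -0.0, 77.6]
contact_force: [-0.9, 0.1, 0.8]
width: 0.0007
finger_force: 0.8
```

```bash
python3 -c "
from g import *
fs()"
```

```text
t 16.12 chan [151.18   0.65  32.99] F chan [-1.07 -0.07  0.53]
```

Emit:
send_rows --moves '[{"travel": [0,0.0005,0],"angular": [0,0,0]},{"travel": [0,0.001,0],"angular": [0,0,0]},{"travel": [0,0.001,0],"angular": [0,0,0]}]'

```text
time_s: 16.37
tool_pos: [0.6139, -0.2117, 0.1047]
ee_rot: [-164.9, -0.0, 77.6]
contact_force: [-4.3, 0.9, 2.3]
width: 0.0005
finger_force: 2.1
```

```bash
python3 -c "
from g import *
for i in range(3):
    fs(); p,d=r.grab_frame('side')
print(orange(p))"
```

```text
t 16.37 chan [151.93   0.63  33.  ] F chan [-4.78 -0.05  1.06]
t 16.42 chan [151.96   0.64  32.99] F chan [-4.1   0.09  0.84]
t 16.47 chan [151.96   0.67  33.  ] F chan [-4.36  0.89  1.06]
(np.float64(295.94), np.float64(156.0), np.int64(16))
```

The stop is in contact: about 4.4 N on the tool, less about 1 N sliding friction, leaves about 3.4 N on the stop. Backing off up-slope and then lifting clear.

Emit:
send_rows --moves '[{"travel": [0,-0.001,0],"angular": [0,0,0]},{"travel": [0,-0.004,0],"angular": [0,0,0]},{"travel": [0,-0.01,0],"angular": [0,0,0]},{"travel": [0,-0.02,0],"angular": [0,0,0]},{"travel": [0,-0.03,-0.015],"angular": [0,0,0]},{"travel": [0,-0.04,-0.05],"angular": [0,0,0]},{"travel": [0,-0.06,-0.09],"angular": [0,0,0]},{"travel": [0.03,-0.1,-0.12],"angular": [0,0,0]},{"travel": [0.07,-0.12,-0.14],"angular": [0,0,0]},{"travel": [0.11,-0.13,-0.15],"angular": [0,0,0]},{"travel": [0.15,-0.13,-0.15],"angular": [0,0,0]},{"travel": [0.19,-0.13,-0.15],"angular": [0,0,0]},{"travel": [0.2,-0.13,-0.15],"angular": [0,0,0]},{"travel": [0.2,-0.13,-0.15],"angular": [0,0,0]},{"travel": [0.2,-0.13,-0.15],"angular": [0,0,0]}]'

```text
time_s: 17.77
tool_pos: [0.5724, 0.0036, 0.2836]
ee_rot: [-165.0, 0.0, 77.8]
contact_force: [-0.4, 0.5, -0.1]
width: 0.0007
finger_force: 0.0
```

Run:
```python
from g import *
st()
p,d=r.grab_frame("side"); p2,_=r.grab_frame("top"); print(orange(p))
o=np.zeros((420,780,3),np.uint8); a=cv2.resize(p[130:200,260:370],None,fx=4,fy=4,interpolation=2); b=cv2.resize(p2[100:205,420:500],None,fx=4,fy=4,interpolation=2)
o[:280,:440]=a; o[:420,450:770]=b; cv2.imwrite("pics/end.png",o)
```

```text
{'time_s': 17.7667, 'tool_pos': [0.5724, 0.0036, 0.2836], 'ee_rot': [-165.0296, 0.0051, 77.8122], 'contact_force': [-0.4215, 0.4798, -0.0688], 'width': 0.0007, 'finger_force': 0.0}
tcp in chan mm [ 21.8 202.1 183.3] q [-12.  19.  81.   0.  96.   1.]
(np.float64(296.0), np.float64(155.57), np.int64(14))
```

View pics/end.png

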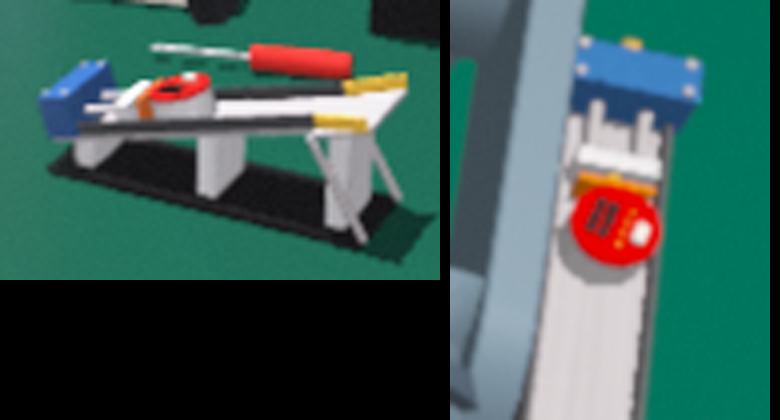

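The red module rests red side up against the orange stop (right crop: disc (615,225), paddle (613,185)), and the arm is clear. Handing in.

```bash
python3 -c "
from cell import r
print(r.finish_job())"
```

```text
the job is handed in; nothing more can be done
None
```

I set the red module in the mouth, released it, and pushed it down until it rested red side up on the orange stop at an estimated 3.4 N; the arm is clear, green and blue were not touched, and the job is handed in at about 18 s.

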